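# Hold the slide press open

## Task

The slides in the weighted slide press are ready to come out. Push the red knob to swing the safety stop well clear from under the lever, then press the blue paddle on the lever's long end all the way down onto the rubber bumper so that the heavy steel flap is raised, and finish still holding it down, with the flap open and steady. Do not touch the flap itself, do not lift the lever off its pivot, and leave the other things where they stand.

Things in the scene. Friction and masses are not known exactly. Their poses are not given: they have to be found in the camera images.
- press: slide press fixed to the table: grey base 370 x 130 x 12 mm with lever, red safety stop and white chamber. Origin on the table under the lever's pivot, z up; x along the lever from its long end (-x, near the robot, to its right; yaw 0.5 to 1.1 rad) to the flap (x = 50 to 199 mm); y sideways, the stop's knob at +y. The fulcrum's two dark cheeks reach 94 mm high at x = -22 to 22, y = -26 to 26 mm
- fulcrum (a point): the lever's pivot line on the press, 80 mm above the table (fixed), in two slots open at the top
- lever_pin (a point): centre of the cross pin of the loose aluminium lever (0.25 kg, bar 22 mm wide, 10 mm thick). The pin just rests in the fulcrum's slots and can be lifted out by mistake. The lever's long end reaches 206 mm from the pin; its short end has a toe 70 mm from the pin, under the flap's front edge
- lever_pad (a point): centre of the top of the blue paddle (46 x 38 x 12 mm) on the lever's long end, 183 mm along the bar from the pin, 6 mm above its axis. At rest the lever slopes up at 0.3 rad, this point 138 mm above the table; fully pressed it slopes down at about 0.3 rad onto a black rubber bumper, this point 32 mm up, after an arc about the pin. Takes 3 to 7 N here; it rises again if let go
- stop (a joint): red safety stop swinging on an upright axis at x = -50, y = 40 mm of the press; rad, clockwise from above. At 0 to 0.12 (start) its post (14 mm thick, 83 mm high, 40 mm from the axis) stands under the lever bar and blocks it; 1.2 to 1.5 (end of travel) is well clear. Stays where left; about 1 N at the knob moves it
- stop_knob (a point): centre of the top of the stop's red upright knob, 18 mm thick, 91 mm high, 80 mm from the stop's axis. At 0 it is at x = -105, y = 99 mm of the press. Pushed about 95 mm along the press's +x (away from the robot), on an arc bulging to y = 120 mm, it comes to x = -12, y = 110 mm, where the stop is clear (1.25 rad)
- flap (a joint): heavy steel flap (137 x 112 x 20 mm, 2 to 3.4 kg) over the chamber, hinged at its far (+x) edge; rad: 0 closed, about 0.32 when the lever is fully down; falls shut when the lever is let go
- flap_lip (a point): middle of the flap's top front edge, on the lever's side; 94 mm above the table when closed
- reagent: bystander: amber reagent bottle, 48 mm across, 105 mm tall; origin under its centre
- beaker: bystander: glass beaker, 60 mm across, 75 mm tall; origin under its centre
- slidebox: bystander: green slide box, 84 x 34 x 32 mm; origin under its centre
- stain: bystander: small stain jar with white cap, 40 mm across, 55 mm tall; origin under its centre
- petri: bystander: petri dish, 90 mm across, 15 mm tall; origin under its centre
- brush: bystander: wooden lens brush lying on the table
- mug: bystander: blue mug, 76 mm across, 90 mm tall; origin under its centre

How it is judged:
On the way, in this order (a step that is already met when the one before it is completed fails the run):
1. the safety stop is swung clear while the flap is still shut (value of joint stop above 1.1 rad and value of joint flap below 0.06 rad), for 0.1 s.
2. the fingers press the lever down and the flap is raised (value of joint flap above 0.26 rad and contact force between the fingers and lever above 0.5 N), for 0.2 s.
At the end, for the whole second after the job is handed in: the flap is raised by 0.26 rad or more (0.32 is full) and steady, held only by the fingers pressing on the lever (over 0.5 N), the paddle's top below 52 mm, the stop swung past 1.1 rad, the lever's pin within 15 mm of its seat, every bystander within 30 mm of its start (all of step 2 and value of joint flap below 0.45 rad and velocity of joint flap between -0.1 and 0.1 rad/s and value of joint stop above 1.1 rad and height (world z) of lever_pad below 0.052 m and not (distance between lever_pin and fulcrum above 0.015 m) and distance of each of reagent, beaker, slidebox, stain, petri, brush, mug from where it was at the start of the episode below 0.03 m); the arm keeps its last pose, push and grip.
It fails at once if the robot touches the flap (contact force between any of the fingers, the arm and flap above 1 N).
It fails at once if the lever is lifted off its pivot (distance between lever_pin and fulcrum above 0.015 m).
It fails at once if a bystander is moved, lifted or tipped (distance of any of reagent, beaker, slidebox, stain, petri, brush, mug from where it was at the start of the episode above 0.03 m).
It also fails if it takes over 42 s, if anything falls off the work surface, if the arm or the gripper's body presses on something with over 40 N, if the wrist force passes 120 N, or if a joint passes its speed limit or range.

## Robot

A 6-joint arm with a two-finger parallel gripper is mounted at the origin on the work surface. World frame = base frame: x ahead of the robot, y to its left, z up, the work surface at z = 0. Lengths are in m, angles in rad, forces in N, time in s.
With the tool pointing down it reaches from about 0.325 to 0.9 m from the base axis. Payload 6.1 kg.
Tool frame: the origin (TCP) lies midway between the tips of the shut fingers; the grasp point (between the pads) lies 19 mm behind it; z points along the fingers, x is the direction in which the jaws open and shut, and the axes are right-handed (so a half turn about z gives the same grasp; the last joint's range is limited). The gripper opens to 85 mm and grips with 20 to 120 N. Pads are 22 mm wide; open, the fingers measure 114 mm over their backs; the gripper's body (76 mm by 85 mm) begins 54 mm behind the grasp point. The pads swing forward as they close: fully open they stand 13 mm farther back than shut.
Start: joints at [1.112, 0.22, 1.526, -0, 1.395, -0.126], TCP at [0.204, 0.591, 0.231] pointing down, gripper open.
Joint ranges: [-2.98, 2.98], [-0.91, 2.08], [0.09, 2.57], [-1.24, 4.39], [0.2, 2.65], [-2.68, 2.68]. Speed limits (rad/s): [2.57, 2.57, 3.01, 3.14, 3.14, 3.14].

## Interface

Orientations are given as a unit quaternion [x, y, z, w].
In Python, from plant import env, camera, ticket, nets gives the robot as it stands.
- The arm moves only by the tool jog_arm, never from a script. Its argument "rows" is text: rows parted by semicolons, each of 5 numbers parted by spaces: the closure, from 0 (fully open) to 1 (shut), then the shift along the tool's x, y, z in mm, then the turn about the tool's z in degrees. A call has 1 to 8 rows; each row is the pose to reach, as a shift and turn from the pose measured when the call began, along the tool's axes at that moment; what a row does not reach only later rows make up. A row lasts 1/12 s, in which the tool goes at most 41.7 mm and 7.16 degrees, less where a joint would pass 70% of its speed; a pose out of reach is approached as far as the arm can. A call with a gripper value outside its range is refused whole. The fingers move at their own pace and stop on an object; "force" is the grip in N (left out, the last holds). Time passes only in rows, so rows that repeat a pose let the fingers close. It gives the time, the measured TCP pose, the force and the opening at its end, in the units of the state.
- env.state(): the state, without advancing time (a new reading comes with each control period).
- camera(name): name is "scene" or "top" or "wrist"; returns a dict with "pixels" (480x640x3 uint8, red, green, blue), "depth" (480x640 float32, m along the optical axis (not along the pixel's ray), 0 where there is no reading), "mtx" (3x3 intrinsics, pixels), "xyz" and "rotation" of the camera in the world. Camera axes: x right, y down, z forward; pixel columns grow to the right and rows downward; lengths in m; the calibration is good to about 2 mm. A picture is of the moment at which its call begins.
- ticket.hand_in(): hands the job in, once; it reports no verdict.
Trained networks look in a picture, given as the dict that the camera call returned (one of the last four; its "shot" number tells which), for a name from the list of things; names that differ only in an ending like _2 or _b are one class to them, and where a whole thing is asked for, a point or a joint stands for the part that bears it (a point fixed in the world has none). Each returns a list of dicts, best first, with "score" (0 to 1); they miss things now and then, are a little off and sometimes report something else, mostly with a low value. They report only what shows in the picture. A call takes as long as a camera call.
- nets.silhouettes(picture, target): "pixels" (480x640 bool, what is visible of it).
- nets.spot_point(picture, target): "location" ([x, y, z] in m, in the coordinates of the camera as it stood for that picture, good to about 4 mm: a listed point, or the origin of a listed thing).
The state is a dict: "t": time; "joint_pos": joint angles; "joint_vel": joint speeds; "joint_torque": joint torques, N m; "position": TCP position; "orientation": TCP orientation; "ft_force": force on the tool from outside, world axes, zero at the start; "torque": the same for the moment, N m; "grip_width": finger opening in m.
Only numpy, scipy, OpenCV 4.12 (cv2) and the standard library are available. Lean on these libraries where they do the work, as an engineer would, in place of code of your own. Each camera call takes 0.05 s, during which the arm holds its last target. There are 200 camera calls.

## Working session

There is one attempt and no reset: what is moved stays moved. The work goes in short steps, Python scripts to look and compute and a tool call to move; the robot and the scene stay as the last step left them, time stands still between calls to the robot, and variables do not carry over. Pictures are saved under pics/ and viewed, on a budget of 10 in all, crops included, one or two more only if the job needs it, and the job is handed in when it is done.

Besides the shell and the picture viewer there is one more tool, called after "Request:" in YAML: its name, and indented under it one key for each argument. jog_arm: Moves the arm, as the interface text tells. Its arguments: {"type":"object","properties":{"rows":{"type":"string"},"force":{"type":"number"}},"required":["rows"]}

```bash
mkdir -p pics
cat > h.py <<'E'
import numpy as np, cv2
from plant import env, camera, ticket, nets
from scipy.spatial.transform import Rotation as R
def rot(p):
    r=np.array(p["rotation"]); return r if r.shape==(3,3) else R.from_quat(r).as_matrix()
def find(p,n):
    return [(np.round(rot(p)@np.array(d["location"])+np.array(p["xyz"]),4),round(d["score"],2)) for d in nets.spot_point(p,n)[:2]]
def save(p,f): cv2.imwrite("pics/"+f,p["pixels"][:,:,::-1])
E
python3 - <<'E'
from h import *
s=env.state(); print(s)
for c in ["top","scene"]:
    p=camera(c); save(p,c+"1.png"); print(c,p["xyz"])
    for n in ["press","fulcrum","lever_pin","lever_pad","stop_knob","flap_lip","reagent","beaker","slidebox","stain","petri","brush","mug"]: print(n,find(p,n))
E
```

```text
{'t': 0.0, 'joint_pos': array([ 1.11190847e+00,  2.21240193e-01,  1.52763555e+00, -1.82928822e-05,
        1.39472586e+00, -1.26119599e-01]), 'joint_vel': array([ 0.00022138,  0.00241727,  0.00085794,  0.00044745, -0.00205791,
       -0.00047982]), 'joint_torque': array([-1.12939444e-03, -4.96914411e+01, -3.89395022e+01, -2.78150019e-04,
        1.13171976e-02,  4.12628515e-05]), 'position': array([0.20390404, 0.59013999, 0.23017762]), 'orientation': array([ 8.14449596e-01,  5.80233442e-01, -8.80650167e-04,  4.83227541e-04]), 'ft_force': array([-0.95449524,  1.16105114, -0.04948301]), 'torque': array([-0.06466455,  0.00808276,  0.02679944]), 'grip_width': 0.08537015411879771}
top [ 0.407141   -0.00944259  1.41840969]
press [(array([ 5.919e-01, -1.520e-02,  3.000e-04]), 0.59)]
fulcrum [(array([ 0.5891, -0.0212,  0.0784]), 0.58), (array([0.5719, 0.2048, 0.0023]), 0.31)]
lever_pin [(array([ 0.5946, -0.0203,  0.0795]), 0.94)]
lever_pad []
stop_knob [(array([ 0.4435, -0.0114,  0.0923]), 0.55)]
flap_lip [(array([0.6273, 0.0133, 0.0969]), 0.75)]
reagent [(array([ 7.254e-01, -8.160e-02,  5.0
[... 565 characters left out ...]
-0.0205,  0.0027]), 0.63)]
fulcrum [(array([ 0.5874, -0.0176,  0.0792]), 0.69)]
lever_pin [(array([ 0.5863, -0.0198,  0.0801]), 0.81), (array([0.6232, 0.0156, 0.0928]), 0.15)]
lever_pad [(array([ 0.4587, -0.1325,  0.1403]), 0.97)]
stop_knob [(array([ 0.4412, -0.0092,  0.092 ]), 0.61)]
flap_lip [(array([0.6231, 0.0165, 0.0933]), 0.97)]
reagent [(array([ 0.7184, -0.0834, -0.0013]), 0.91)]
beaker [(array([ 0.653 , -0.1899, -0.0027]), 0.63)]
slidebox [(array([ 4.763e-01,  1.896e-01, -3.000e-04]), 0.58)]
stain [(array([ 0.5695,  0.1984, -0.0017]), 0.76)]
petri [(array([ 0.4323, -0.4712, -0.    ]), 0.63)]
brush [(array([0.3631, 0.4759, 0.0039]), 0.81)]
mug [(array([0.5803, 0.4184, 0.0007]), 0.79)]
```

View pictures.

View pics/top1.png

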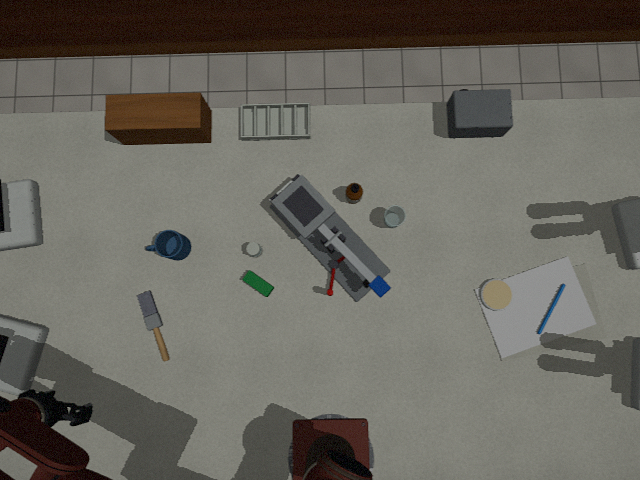

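View pics/scene1.png

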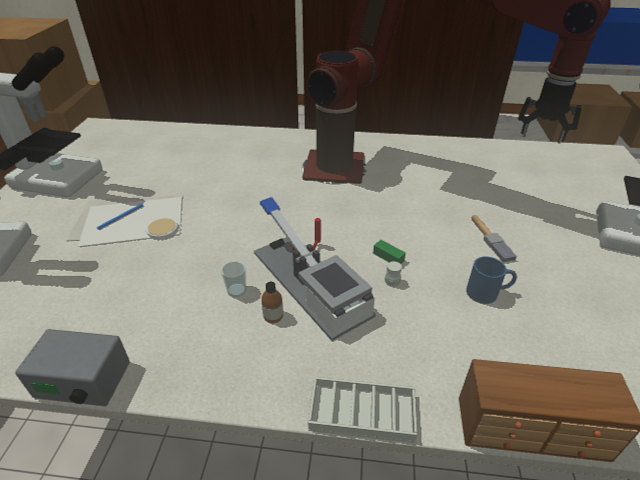

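Run:
```python
from h import *
c=np.array([.5885,-.019]);P=np.array([[.4587,-.1325],[.6245,.0155],[.4425,-.0103]]);L=np.array([[-.173,0],[.062,0],[-.105,.099]])
d=P-c
print([round(np.arctan2(b[1],b[0])-np.arctan2(a[1],a[0]),3) for a,b in zip(L,d)])
y=0.71;M=np.array([[np.cos(y),-np.sin(y)],[np.sin(y),np.cos(y)]])
for l in [(-50,40),(-105,99),(-12,110),(-173,0),(-178,0),(-183,0)]: print(l,(M@np.array(l)/1000+c).round(4))
for t in [-0.2,0,.1,.3,.6,.9,1.25,1.4]:
    a=np.arctan2(59,-55)-t; l=np.array([-50+80*np.cos(a),40+80*np.sin(a)]); print(t,l.round(),(M@l/1000+c).round(4))
print(R.from_quat(env.state()["orientation"]).as_matrix().round(3))
```

```text
[np.float64(-5.565), np.float64(0.764), np.float64(0.696)]
(-50, 40) [ 0.5245 -0.0213]
(-105, 99) [ 0.4443 -0.0124]
(-12, 110) [0.5077 0.0566]
(-173, 0) [ 0.4573 -0.1318]
(-178, 0) [ 0.4535 -0.135 ]
(-183, 0) [ 0.4497 -0.1383]
-0.2 [-115.   87.] [ 0.4448 -0.0284]
0 [-105.   99.] [ 0.445  -0.0124]
0.1 [-98. 104.] [ 0.4463 -0.0045]
0.3 [-85. 112.] [0.4512 0.0107]
0.6 [-62. 119.] [0.4639 0.0309]
0.9 [-38. 119.] [0.482  0.0465]
1.25 [-12. 110.] [0.5078 0.057 ]
1.4 [ -2. 104.] [0.5197 0.0586]
[[ 0.327  0.945 -0.   ]
 [ 0.945 -0.327 -0.   ]
 [-0.     0.    -1.   ]]
```

The top view shows the knob at about (330,292), the blue paddle at (380,287) and the bystanders away from the path. The scene view agrees with it. Press yaw is about 0.71. I'll straddle the knob with half-open fingers and drive it along its arc.

Request:
jog_arm:
  rows: "0.5 -489 422 0 0;0.5 -489 422 0 0;0.5 -489 422 0 0;0.5 -489 422 0 0;0.5 -489 422 0 0;0.5 -489 422 0 0;0.5 -489 422 0 0;0.5 -489 422 0 0"
  force: 40

```text
t: 2.07
position: [0.3278, 0.2794, 0.2315]
orientation: [0.814, 0.58, 0.0, 0.0]
ft_force: [1.3, 0.0, 0.4]
grip_width: 0.0427
```

Request:
jog_arm:
  rows: "0.5 -236 203 0 0;0.5 -236 203 0 0;0.5 -236 203 0 0;0.5 -236 203 0 0;0.5 -236 203 0 0;0.5 -236 203 0 0;0.5 -236 203 0 0;0.5 -236 203 0 0"

```text
t: 2.73
position: [0.4438, -0.014, 0.232]
orientation: [0.815, 0.579, 0.001, 0.001]
ft_force: [-0.4, -0.1, 0.2]
grip_width: 0.0424
```

Run:
```python
from h import *
s=env.state(); print(s["position"],s["joint_pos"].round(2),s["grip_width"])
p=camera("wrist"); save(p,"w1.png")
for n in ["stop_knob","lever_pad","lever_pin","fulcrum"]: print(n,find(p,n))
```

```text
[ 0.44384511 -0.01398168  0.23200935] [-0.21 -0.23  1.97 -0.    1.4  -1.44] 0.04235747203498054
stop_knob [(array([ 0.4399, -0.0091,  0.0881]), 0.77), (array([0.4765, 0.1904, 0.0007]), 0.4)]
lever_pad [(array([ 0.4584, -0.1371,  0.1375]), 0.88)]
lever_pin [(array([ 0.5902, -0.023 ,  0.0815]), 0.81)]
fulcrum [(array([ 0.5869, -0.0178,  0.0791]), 0.56)]
```

View pics/w1.png

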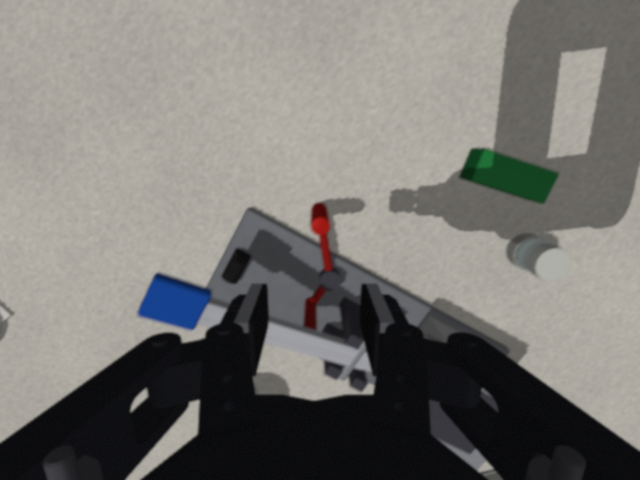

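The wrist view puts the knob at about (320,215), centred between the fingers and lined up with the network's fix at (0.440,-0.009). The path down is clear.

Request:
jog_arm:
  rows: "0.5 3 -3 40 0;0.5 3 -3 80 0;0.5 3 -3 110 0;0.5 3 -3 140 0;0.5 3 -3 160 0;0.5 3 -3 172 0;0.5 3 -3 172 0"

```text
t: 3.57
position: [0.4377, -0.0035, 0.0565]
orientation: [0.814, 0.581, -0.001, -0.002]
ft_force: [-0.1, -0.8, 0.3]
grip_width: 0.0429
```

Run:
```python
from h import *
s=env.state(); p0=s["position"]; M0=R.from_quat(s["orientation"]).as_matrix()
ax0=np.array([.524,-.0213]); k=np.array([.4415,-.0095]); 
r=k-ax0; rad=np.hypot(*r); a0=np.arctan2(r[1],r[0]); yaw0=np.degrees(np.arctan2(M0[1,0],M0[0,0])); print(p0,rad,yaw0,s["ft_force"])
for t in [.1,.2,.3,.4,.5,.6,.7,.8,.9,1.0,1.1,1.2,1.3,1.35,1.4]:
    a=a0-t; q=ax0+.080*np.array([np.cos(a),np.sin(a)]); tan=np.array([np.sin(a),-np.cos(a)])
    c=q+.012*tan  # TCP leads knob
    d=M0.T@np.array([*(c-p0[:2]),0])*1000
    print(t,q.round(3),c.round(3),d[:2].round(0),"turn",round(yaw0-np.degrees(np.arctan2(tan[1],tan[0]))))
```

```text
[ 0.4376955  -0.00352245  0.05652989] 0.0833396064305562 71.08719979078765 [-0.07164771 -0.77878485  0.33584829]
0.1 [ 0.446 -0.002] [0.449 0.01 ] [16.  7.] turn -5
0.2 [0.449 0.006] [0.453 0.017] [24.  8.] turn 1
0.3 [0.452 0.013] [0.457 0.024] [32.  9.] turn 6
0.4 [0.455 0.02 ] [0.462 0.03 ] [40. 12.] turn 12
0.5 [0.46  0.027] [0.467 0.036] [47. 15.] turn 18
0.6 [0.465 0.033] [0.473 0.042] [54. 19.] turn 24
0.7 [0.471 0.038] [0.48  0.046] [61. 24.] turn 29
0.8 [0.477 0.043] [0.487 0.05 ] [67. 29.] turn 35
0.9 [0.484 0.048] [0.494 0.054] [73. 35.] turn 41
1.0 [0.491 0.051] [0.502 0.056] [77. 41.] turn 47
1.1 [0.498 0.054] [0.51  0.058] [82. 48.] turn 52
1.2 [0.506 0.057] [0.518 0.059] [85. 55.] turn 58
1.3 [0.514 0.058] [0.526 0.06 ] [88. 63.] turn 64
1.35 [0.518 0.058] [0.53  0.059] [89. 67.] turn 67
1.4 [0.522 0.059] [0.534 0.059] [90. 71.] turn 69
```

Request:
jog_arm:
  rows: "0.5 9 4 0 0;0.5 18 7 0 0;0.5 26 8 0 4;0.5 34 10 0 8;0.5 41 12 0 13;0.5 48 15 0 18;0.5 54 19 0 24;0.5 54 19 0 24"

```text
t: 4.23
position: [0.4758, 0.043, 0.0583]
orientation: [0.917, 0.399, -0.0, -0.001]
ft_force: [-0.6, 0.5, 0.0]
grip_width: 0.0424
```

Run:
```python
from h import *
p=camera("top"); print(find(p,"stop_knob"),find(p,"lever_pin"))
p=camera("scene"); save(p,"s2.png");print(find(p,"stop_knob"))
s=env.state(); p0=s["position"]; M0=R.from_quat(s["orientation"]).as_matrix()
print(p0,s["ft_force"])
ax0=np.array([.524,-.0213]); k=np.array([.4415,-.0095]); 
r=k-ax0; a0=np.arctan2(r[1],r[0]); yaw0=np.degrees(np.arctan2(M0[1,0],M0[0,0]))
for t in [.6,.7,.8,.9,1.0,1.1,1.2,1.3,1.35]:
    a=a0-t; q=ax0+.080*np.array([np.cos(a),np.sin(a)]); tan=np.array([np.sin(a),-np.cos(a)])
    d=M0.T@np.array([*(q+.012*tan-p0[:2]),0])*1000
    print(t,q.round(3),d[:2].round(0),"turn",round(yaw0-np.degrees(np.arctan2(tan[1],tan[0]))))
```

```text
[] [(array([ 0.5898, -0.0183,  0.0805]), 0.56)]
[(array([0.4679, 0.0343, 0.0919]), 0.51)]
[0.47322781 0.041558   0.05678636] [-0.01712871  0.29027633 -0.2547461 ]
0.6 [0.465 0.033] [-0. -0.] turn 0
0.7 [0.471 0.038] [8. 1.] turn 5
0.8 [0.477 0.043] [16.  4.] turn 11
0.9 [0.484 0.048] [23.  7.] turn 17
1.0 [0.491 0.051] [30. 11.] turn 23
1.1 [0.498 0.054] [37. 15.] turn 28
1.2 [0.506 0.057] [43. 20.] turn 34
1.3 [0.514 0.058] [49. 26.] turn 40
1.35 [0.518 0.058] [51. 29.] turn 43
```

View pics/s2.png

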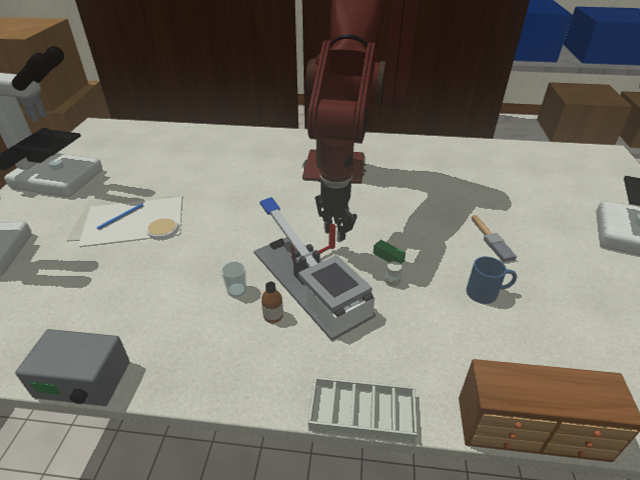

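The knob (333,237) is following between the fingers, about halfway along the arc. I'll continue.

Request:
jog_arm:
  rows: "0.5 9 1 0 5;0.5 17 4 0 11;0.5 25 7 0 17;0.5 32 11 0 23;0.5 38 15 0 29;0.5 44 20 0 34;0.5 49 25 0 39;0.5 49 25 0 39"

```text
t: 5.15
position: [0.5259, 0.0603, 0.0569]
orientation: [0.998, 0.071, -0.002, -0.001]
ft_force: [-0.4, 0.5, 0.1]
grip_width: 0.0429
```

Run:
```python
from h import *
p=camera("scene");print(find(p,"stop_knob"),find(p,"flap_lip"),find(p,"lever_pin"))
p=camera("wrist");print(find(p,"stop_knob"))
s=env.state(); print(s["position"],s["ft_force"],R.from_quat(s["orientation"]).as_matrix().round(2)[0])
```

```text
[(array([ 0.4324, -0.4724,  0.0015]), 0.37)] [(array([0.6215, 0.0166, 0.0939]), 0.94)] [(array([ 0.5866, -0.0187,  0.0794]), 0.65)]
[(array([0.5096, 0.0532, 0.0917]), 0.81)]
[0.52440882 0.06049    0.0565527 ] [-0.4974948   0.33086704 -0.1720886 ] [ 0.99  0.14 -0.01]
```

Stop is at about 1.27 rad. I'll push slightly more for margin, back off, and lift.

Request:
jog_arm:
  rows: "0.5 6 0 0 4;0.5 6 0 0 4;0.5 -4 0 0 4;0.5 -4 0 0 4;0.5 -4 0 -40 4;0.5 -4 0 -80 4;0.5 -4 0 -120 4;0.5 -4 0 -150 4"

```text
t: 6.12
position: [0.5221, 0.0596, 0.2102]
orientation: [0.999, 0.038, -0.001, -0.001]
ft_force: [0.8, -0.0, 0.9]
grip_width: 0.0425
```

Run:
```python
from h import *
c=np.array([.5885,-.019]); ax=np.array([.5245,-.0213])
for n in ["scene","top","wrist"]:
    p=camera(n); f=find(p,"stop_knob"); print(n,f,find(p,"lever_pad"),find(p,"lever_pin"))
    for q,_ in f[:1]: r=q[:2]-ax; print("stop",(173.7-np.degrees(np.arctan2(r[1],r[0])))*np.pi/180)
s=env.state(); M=R.from_quat(s["orientation"]).as_matrix(); p0=s["position"]
print(p0,s["ft_force"],s["joint_pos"].round(2),"yaw",np.degrees(np.arctan2(M[1,0],M[0,0])))
u=np.array([-np.cos(.71),-np.sin(.71)])
for x in (.173,.178): print(x,c+u*x,(M.T@np.array([*(c+u*x-p0[:2]),0])*1000).round())
```

```text
scene [(array([0.5157, 0.0564, 0.0924]), 0.71)] [(array([ 0.4562, -0.1334,  0.1418]), 0.83)] [(array([ 0.586 , -0.0209,  0.0801]), 0.77)]
stop 1.3480650210474157
top [] [(array([ 0.4565, -0.1334,  0.1398]), 0.82)] [(array([ 0.5913, -0.0189,  0.078 ]), 0.68)]
wrist [(array([0.5155, 0.0575, 0.0909]), 0.76)] [] []
stop 1.3471201587367687
[0.52074395 0.05954818 0.20555809] [-0.35139992 -0.33292263  0.81399494] [-0.04  0.    1.81  0.    1.33 -0.11] yaw 4.3108132400404875
0.173 [ 0.4573034  -0.13176724] [-78. 186.  -0.]
0.178 [ 0.45351159 -0.13502641] [-82. 189.   0.]
```

The stop reads about 1.35 rad from both cameras, and the lever is still seated. Next I'll move over the paddle with the fingers shut, jaws across the bar.

Request:
jog_arm:
  rows: "1 -20 40 -10 7;1 -40 75 -10 14;1 -55 110 -10 21;1 -65 145 -10 28;1 -75 175 -10 35;1 -79 188 -10 42;1 -79 188 -10 48;1 -79 188 -10 53"
  force: 60

```text
t: 7.38
position: [0.4557, -0.1351, 0.2152]
orientation: [0.909, -0.416, -0.004, 0.0]
ft_force: [-0.6, -0.6, 0.5]
grip_width: -0.0001
```

Run:
```python
from h import *
p=camera("wrist"); save(p,"w3.png"); print(find(p,"lever_pad"),find(p,"lever_pin"))
s=env.state(); M=R.from_quat(s["orientation"]).as_matrix(); p0=s["position"]
print(p0,s["ft_force"],s["grip_width"],M.round(3))
u=np.array([-np.cos(.71),-np.sin(.71)]); pad=np.array([.457,-.1335])
for x in (0,.003): print((M.T@np.array([*(pad+u*x-p0[:2]),0])*1000).round())
```

```text
[(array([ 0.456 , -0.1369,  0.1383]), 0.71)] []
[ 0.45597715 -0.13397259  0.21525341] [-0.59232866 -0.0463274  -0.79537646] -0.0002854965495977749 [[ 0.662 -0.75  -0.007]
 [-0.75  -0.662  0.003]
 [-0.007  0.004 -1.   ]]
[ 0. -1. -0.]
[0. 2. 0.]
```

View pics/w3.png

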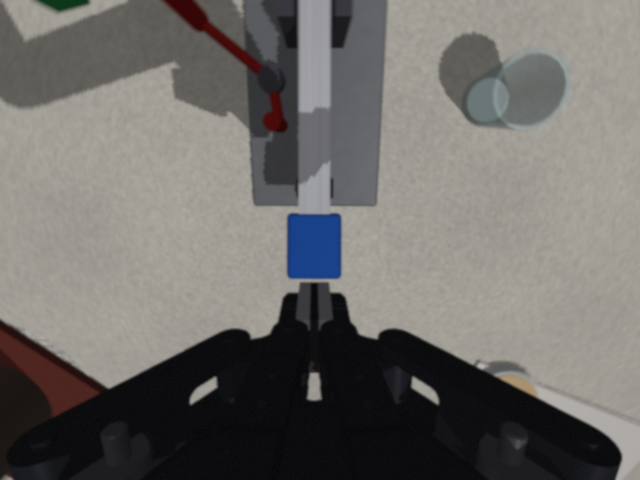

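The fingers are in line with the paddle (its centre is at (315,245) in the image), and the stop's post is off to the left, clear of the bar. I'll press along the arc.

Request:
jog_arm:
  rows: "1 0 0 40 0;1 0 0 65 0;1 0 1 76 0;1 0 2 86 0;1 0 4 96 0;1 0 6 106 0;1 0 7 116 0;1 0 8 126 0"

```text
t: 8.2
position: [0.4497, -0.1397, 0.0895]
orientation: [0.912, -0.411, -0.003, 0.001]
ft_force: [-1.8, -0.4, 4.1]
grip_width: 0.0003
```

Run:
```python
from h import *
p=camera("scene"); save(p,"s4.png"); print([ (n,find(p,n)) for n in ["lever_pad","lever_pin","flap_lip","stop_knob"]])
s=env.state();print(s["position"],s["ft_force"])
```

```text
[('lever_pad', [(array([ 0.449 , -0.1403,  0.0909]), 0.84)]), ('lever_pin', [(array([ 0.5856, -0.0177,  0.0836]), 0.61)]), ('flap_lip', [(array([0.6265, 0.0198, 0.1121]), 0.74)]), ('stop_knob', [(array([ 0.4501, -0.1383,  0.0936]), 0.5), (array([0.5146, 0.0564, 0.0936]), 0.43)])]
[ 0.44906278 -0.13882871  0.08936931] [-0.23027719 -0.76403298  3.08045447]
```

View pics/s4.png

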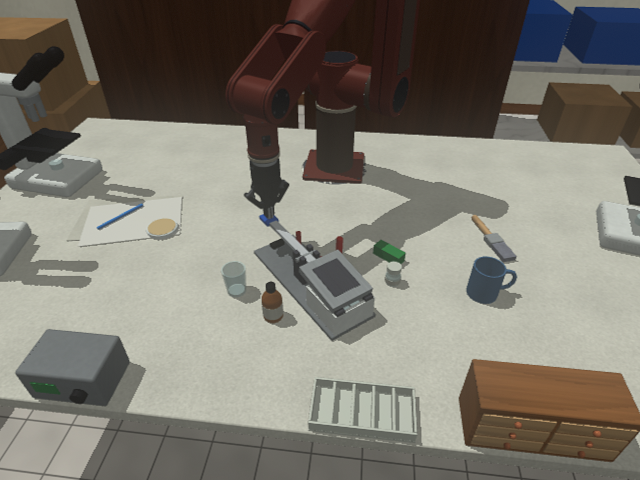

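Halfway down, the paddle is under the fingers at (268,218), the lip has risen and force is about 4 N. I'll go on down.

Request:
jog_arm:
  rows: "1 0 0 9 0;1 0 0 18 0;1 0 -1 27 0;1 0 -2 35 0;1 0 -3 42 0;1 0 -4 48 0;1 0 -4 53 0;1 0 -4 55 0"

```text
t: 9.12
position: [0.452, -0.1357, 0.0339]
orientation: [0.912, -0.411, -0.004, -0.0]
ft_force: [-0.8, 3.8, 15.3]
grip_width: -0.0001
```

Run:
```python
from h import *
p=camera("scene"); print([ (n,find(p,n)) for n in ["lever_pad","lever_pin","flap_lip","stop_knob"]])
s=env.state();print(s["position"],s["ft_force"])
```

```text
[('lever_pad', [(array([ 0.4559, -0.1358,  0.0337]), 0.9)]), ('lever_pin', [(array([ 0.586 , -0.019 ,  0.0808]), 0.73), (array([ 0.5901, -0.0157,  0.0029]), 0.67)]), ('flap_lip', [(array([0.6333, 0.0235, 0.1336]), 0.66)]), ('stop_knob', [(array([0.5163, 0.0582, 0.0924]), 0.59)])]
[ 0.45178538 -0.13593787  0.0343251 ] [-0.38151804  2.33999532  2.74898292]
```

On or near the bumper. I'll add a little downward bias and let it settle.

Request:
jog_arm:
  rows: "1 0 0 2 0;1 0 0 3 0;1 0 0 3 0;1 0 0 3 0;1 0 0 3 0;1 0 0 3 0"

```text
t: 9.87
position: [0.4522, -0.136, 0.0335]
orientation: [0.912, -0.411, -0.004, 0.0]
ft_force: [-7.6, 5.3, 25.9]
grip_width: -0.0001
```

Run:
```python
from h import *
for i in range(3):
    p=camera("scene"); s=env.state();print(s["t"],s["position"],s["ft_force"])
    print([ (n,find(p,n)[:1]) for n in ["lever_pad","lever_pin","flap_lip","stop_knob"]])
save(p,"s5.png")
print([ (n,find(p,n)[:1]) for n in ["reagent","beaker","slidebox","stain","petri","brush","mug"]])
```

```text
9.9167 [ 0.4521719  -0.13601946  0.0335038 ] [-8.02138387  4.74302941 26.4632075 ]
[('lever_pad', [(array([ 0.4548, -0.1377,  0.0323]), 0.69)]), ('lever_pin', [(array([ 0.5832, -0.0194,  0.08  ]), 0.92)]), ('flap_lip', [(array([0.6349, 0.0241, 0.1338]), 0.65)]), ('stop_knob', [(array([0.5144, 0.0564, 0.0936]), 0.65)])]
10.1667 [ 0.45219339 -0.1360376   0.03351661] [-9.18339346  3.81915445 25.40372833]
[('lever_pad', [(array([ 0.4534, -0.1345,  0.0315]), 0.59)]), ('lever_pin', [(array([ 0.5868, -0.0183,  0.0789]), 0.81)]), ('flap_lip', [(array([0.6351, 0.0231, 0.1326]), 0.58)]), ('stop_knob', [(array([0.5153, 0.0571, 0.0931]), 0.66)])]
10.4167 [ 0.45217612 -0.13603424  0.03351745] [-8.7457198   4.38970313 26.85259174]
[('lever_pad', [(array([ 0.453 , -0.1356,  0.032 ]), 0.86)]), ('lever_pin', [(array([ 0.5856, -0.0207,  0.0801]), 0.79)]), ('flap_lip', [(array([0.6321, 0.0242, 0.1375]), 0.65)]), ('stop_knob', [(array([0.5145, 0.0539, 0.0915]), 0.53)])]
[('reagent', [(array([ 0.7202, -0.0826, -0.0017]), 0.57)]), ('beaker', [(array([ 0.6499, -0.1891, -0.0012]), 0.98)]), ('slidebox', [(array([ 0.4741,  0.1927, -0.002 ]), 0.75)]), ('stain', [(array([ 0.5721,  0.1964, -0.0031]), 0.56)]), ('petri', [(array([ 4.326e-01, -4.734e-01,  1.000e-04]), 0.97)]), ('brush', [(array([0.3637, 0.4811, 0.0007]), 0.55)]), ('mug', [(array([0.5828, 0.4202, 0.0008]), 0.86)])]
```

View pics/s5.png

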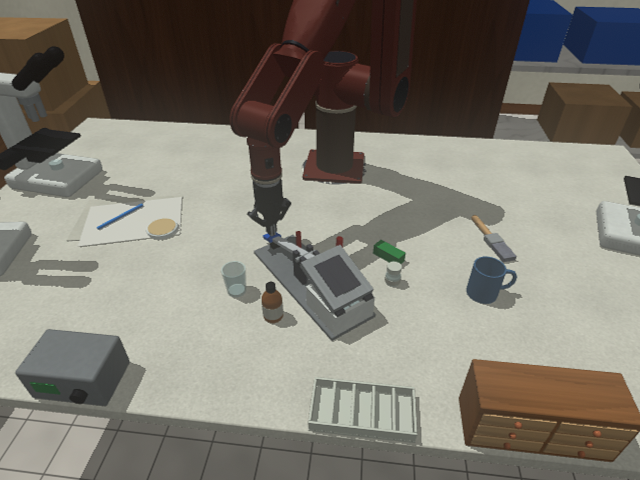

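The paddle is down on the bumper (268,238), the flap is open and steady (335,275), and the red knob (340,240) is clear. Nothing else has moved, so I'm handing in.

Run:
```python
from h import *
print(ticket.hand_in()); s=env.state(); print(s["t"],s["position"],s["ft_force"])
```

```text
the job is handed in; nothing more can be done
None
the job is handed in; nothing more can be done
```

I swung the safety stop clear, pressed the paddle down onto the bumper, and handed the job in at about 10.4 s with the fingers still holding it down. Hand-in gives no verdict.

What the last checks showed:
- **Stop:** it read about 1.35 rad before the press. The knob was still in about the same place at the end.
- **Paddle:** its top was at about 32 mm, which is the fully pressed height. The wrist sensed a steady push of about 26 N.
- **Flap:** the front edge rose from 94 mm to about 134 mm, which I estimate as roughly 0.3 rad. It held steady over three readings within half a second.
- **Lever pin:** it was seen within about 5 mm of its seat, within the cameras' error.
- **Bystanders:** all seven were within about 6 mm of where they started, also within the cameras' error.

No final check failed. Along the way, the top camera could not find the knob after the push, and some network reports placed it at the petri dish or the paddle. I ignored those and used the wrist and scene readings of the knob.

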